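# Snap the handle onto the grout scrubber head

## Robot

A 6-joint arm with a two-finger parallel gripper is mounted at the origin on the work surface. World frame = base frame: x ahead of the robot, y to its left, z up, the work surface at z = 0. Lengths are in mm, angles in rad, forces in N, time in s.
With the tool pointing down it reaches from about 350 to 975 mm from the base axis. Payload 7.1 kg.
Tool frame: the origin (TCP) lies at the very end of the fingers, on their centre line; the grasp point (between the pads) lies tcp_to_grasp behind it (tcp_to_grasp is the distance from the TCP to the grasp point, in mm); z points along the fingers, x is the direction in which the jaws open and shut, and the axes are right-handed (so a half turn about z gives the same grasp; the last joint's range is limited). The gripper opens to 88 mm and grips with 3 to 60 N. Pads are 20 mm wide; open, the fingers measure 115 mm over their backs; the gripper's body (75 mm by 178 mm) begins 61 mm behind the grasp point.
Start: joints at [1.321, 0.423, 1.63, -0, 1.089, -0.019], TCP at [142.941, 608.418, 222.675] pointing down, gripper open.
Joint ranges: [-3, 3], [-0.9, 2.11], [0.09, 2.58], [-1.31, 4.45], [0.11, 2.69], [-2.54, 2.54]. Speed limits (rad/s): [2.39, 2.39, 3.01, 3.14, 3.14, 3.14].

## Interface

Orientations are given as a rotation vector (axis times angle).
In Python, from workcell import get_obs, get_image, close_job, recognise, mark_of, tcp_to_grasp gives the robot as it stands. The module is installed in compiled form; this text tells all that it offers.
- The arm moves only by the tool move_arm, never from a script. Its argument "motion" is a list of rows, each a list of 7 numbers: the shift along the world's x, y, z in mm, then the turn, a rotation vector about the world's x, y, z in rad, then the finger opening in mm, from 0 to 87.8. A call has 1 to 5 rows; each row is the pose to reach, as a shift and turn from the pose commanded when the call began; what a row does not reach only later rows make up. A row lasts 1/12 s, in which the tool goes at most 41.7 mm and 7.16 degrees, less where a joint would pass 70% of its speed; a pose out of reach is approached as far as the arm can. A call with a gripper value outside its range is refused whole. The fingers move at their own pace and stop on an object; the grip force is fixed at half the most. Time passes only in rows, so rows that repeat a pose let the fingers close. It gives the time, the measured TCP pose, the force and the opening at its end, in the units of the state.
- get_obs(): the state, without advancing time (a new reading comes with each control period).
- get_image(name): name is "scene" or "side" or "wrist"; returns a dict with "color" (480x640x3 uint8, red, green, blue), "mtx" (3x3 intrinsics, pixels), "camera_from_world" (4x4, takes a point from world to camera coordinates). Camera axes: x right, y up, looking along -z (the intrinsics and any distortion apply to the point x, -y, -z); pixel columns grow to the right and rows downward; lengths in mm; the calibration is good to about 2 mm. A picture is of the moment at which its call begins. There is no depth.
- close_job(): hands the job in, once; it reports no verdict.
Trained networks look in a picture, given as the dict that the camera call returned (one of the last four; its "shot" number tells which), for a name from the list of things; names that differ only in an ending like _2 or _b are one class to them, and where a whole thing is asked for, a point or a joint stands for the part that bears it (a point fixed in the world has none). Each returns a list of dicts, best first, with "p" (0 to 1); they miss things now and then, are a little off and sometimes report something else, mostly with a low value. They report only what shows in the picture. A call takes as long as a camera call. They do not tell look-alikes from the thing itself.
- recognise(picture, label): "bbox" ([centre column, centre row, width, height] in pixels, round what is visible of it).
- mark_of(picture, label): "location" ([row, column] in pixels: a listed point, or the origin of a listed thing).
The state is a dict: "t": time; "qpos": joint angles; "qvel": joint speeds; "joint_torque": joint torques, N m; "ee_pos": TCP position; "orientation": TCP orientation; "ft_force": force on the tool from outside, world axes, zero at the start; "moment": the same for the moment, N m; "width": finger opening in mm.
Only numpy, scipy, OpenCV 4.12 (cv2) and the standard library are available. Lean on these libraries where they do the work, as an engineer would, in place of code of your own. Each camera call takes 0.05 s, during which the arm holds its last target. There are 200 camera calls.

## Task

Take the short tube handle out of its storage block and slide it down over the upright stub of the grout scrubber head until its foot sits on the rubber washer; then, pressing lightly down on the washer, turn it slowly until the stub's spring button pops out through the hole in the tube and locks it. Push and turn gently, never with more than about 3 kg of force on the head, let go with the handle standing locked on the stub, and do not disturb the other things in the tray.

Things in the scene. Friction and masses are not known exactly. Their poses are not given: they have to be found in the camera images.
- handle_grip (a point): Centre of the hand grip of the loose handle (about 0.18 kg, standing upright). The black plastic grip is 64 mm high, 40 mm wide along its own x, 24 mm thick along its own y. This point is 114 mm above the handle's foot and 32 mm below its top. Own z up. At the start the handle's lowest 12 mm stand in the storage block.
- handle_foot (a point): Centre of the foot (lower rim) of the handle's tube; axes as handle.
- collar (a point): On the stub's axis, at the top of the rubber washer (the collar) where the tube's foot sits when home, 44 mm above the head's underside; axes as head, z up. The stub, 25 mm in diameter, stands 50 mm above this point, its last 8 mm tapered to 16 mm; the tube has 1 mm clearance all round. The button sticks out sideways 14 to 23 mm above this point (see snap).
- snap (a joint): Spring button in the stub, m pressed in: 0 out, 0.0065 fully in. 7 mm wide, 5 mm proud. Faces any way within 0.9 rad either side of the head's +x (not given: see or feel for it). Its top slopes: a tube pushed down presses it in (4 to 10 N; reads 0.003 to 0.005). It pops out when the hole faces it within 0.06 rad with the foot 2 to 4 mm into the washer (8 to 14 N push), then blocks turning and pulling off.
- block: Black plastic storage block, 75 x 75 x 22 mm, fixed to the tray, with one round upright hole 35 mm in diameter and 12 mm deep at its centre, in which the handle stands. Origin at the centre of its underside. Block and head stand one to the left and one to the right; which is where varies.
- head: Grout scrubber head, fixed to the tray by two steel straps: grey pad and plate 124 x 84 x 26 mm (long side along own x), a round boss 48 mm across on it, topped by a rubber washer 42 mm across (it yields 1 mm per 3 N, 4.5 mm at most), and an upright white nylon stub on the boss. Origin at the centre of its underside; own +x points roughly away from the robot.
- handle: The whole handle, 146 mm high, origin at the centre of its foot, axes as handle_grip: below the grip a round aluminium tube 82 mm long, 32 mm outside, 27 mm inside, open at the foot. The button hole (9 mm wide, from 16 to 29 mm above the foot) is in the side its own +x points to: at the start roughly away from the robot.
- tape_mid (a point): Centre of a loose tape measure, 72 x 36 x 64 mm high, standing on the tray between head and block. Leave alone.
- gauge_mid (a point): Centre of a loose profile gauge lying flat, 150 mm long along its own y, about 95 x 18 mm across, at the far end of the tray. Leave alone.
- mallet_mid (a point): Point in the wooden shaft of a loose mallet lying along its own x, 300 mm long, head 64 mm in diameter and 100 mm wide, at the left of the tray. Leave alone.
- packers_mid (a point): Centre of a loose open box of packers, 150 x 110 x 55 mm, at the right of the tray. Leave alone.
Mind the look-alikes: they are no part of the job. Of the things like the handle, leave any that is green or turquoise; of the rest the larger one is meant.

How it is judged (in metres and radians):
On the way:
1. the tube is over the stub and has pressed the spring button in (value of joint snap above 0.0025 m and horizontal distance between handle_foot and collar below 0.005 m and z of handle_foot in the frame of collar below 0.026 m), for 0.05 s.
At the end, for the whole second after the job is handed in: The handle stands still and upright (within 0.08 rad) on the stub, its foot within 5 mm of the collar and 4 mm of the stub's axis, and the spring button is out through the hole (pressed in less than 2 mm) (value of joint snap below 0.002 m and z of handle_foot in the frame of collar below 0.005 m and horizontal distance between handle_foot and collar below 0.004 m and angle between handle's own z axis and vertical below 0.08 rad and linear speed of handle below 0.02 m/s); the robot touches nothing.
It fails at once if the handle is pressed or wrenched against the head with more than 40 N (contact force between handle and head above 40 N).
It fails at once if the tape measure, profile gauge, mallet or packer box is moved by more than 20 mm (distance of any of tape_mid, gauge_mid, mallet_mid, packers_mid from where it was at the start of the episode above 0.02 m).
It also fails if it takes over 72 s, if anything falls off the work surface, if the arm or the gripper's body presses on something with over 40 N, if the wrist force passes 120 N, or if a joint passes its speed limit or range.

## Working session

There is one attempt and no reset: what is moved stays moved. The work goes in short steps, Python scripts to look and compute and a tool call to move; the robot and the scene stay as the last step left them, time stands still between calls to the robot, and variables do not carry over. Pictures are saved under pics/ and viewed, about 8 in all and at most 12, crops included, and the job is handed in when it is done.

Besides the shell and the picture viewer there is one more tool, called after "Call:" by a JSON object that holds its "api" and its "payload", one argument or row to a line. move_arm: Moves the arm, as the interface text tells. Its arguments: {"type":"object","properties":{"motion":{"type":"array"}},"required":["motion"]}

```bash
mkdir -p pics; cat > h.py <<'E'
import numpy as np,cv2
from workcell import *
def ray(im,u,v):
    K=im["mtx"];T=im["camera_from_world"];R=T[:3,:3];t=T[:3,3]
    d=np.array([(u-K[0,2])/K[0,0],-(v-K[1,2])/K[1,1],-1.0])
    return -R.T@t, R.T@d
def at_z(im,u,v,z):
    c,d=ray(im,u,v); return c+d*(z-c[2])/d[2]
def proj(im,p):
    T=im["camera_from_world"];q=T[:3,:3]@np.array(p,float)+T[:3,3];K=im["mtx"]
    return K[0,2]+K[0,0]*q[0]/-q[2], K[1,2]+K[1,1]*(-q[1])/-q[2]
def tri(obs):
    A=np.zeros((3,3));b=np.zeros(3)
    for im,u,v in obs:
        c,d=ray(im,u,v);d/=np.linalg.norm(d);P=np.eye(3)-np.outer(d,d);A+=P;b+=P@c
    return np.linalg.solve(A,b)
def save(im,n): cv2.imwrite(n,im["color"][:,:,::-1])
E
python3 - <<'E'
from h import *
print(get_obs(),tcp_to_grasp)
for n in("scene","side"):
    im=get_image(n);save(im,f"pics/{n}0.png")
    print(n,im.keys(),im["mtx"].tolist(),im["camera_from_world"].round(3).tolist())
    for l in("handle_grip","handle_foot","collar","block","head","tape_mid","snap"):
        print(l,[(np.round(r["location"],1).tolist(),round(r["p"],2)) for r in mark_of(im,l)][:4])
    print([(np.round(r["bbox"],1).tolist(),round(r["p"],2)) for r in recognise(im,"handle")][:4])
E
```

```text
{'t': 0.0, 'qpos': array([ 1.32098045e+00,  4.23839391e-01,  1.63068375e+00, -3.09790777e-05,
        1.08860217e+00, -1.89955519e-02]), 'qvel': array([ 1.17537407e-03, -2.19283266e-04, -4.68175130e-04,  6.80806238e-05,
        1.04486533e-03, -1.67878678e-04]), 'joint_torque': array([ 2.40097379e-04, -5.44611096e+01, -2.73676246e+01,  6.44880719e-02,
        2.23900226e-02, -1.03353518e-04]), 'ee_pos': array([142.8280221 , 607.88962445, 221.90505916]), 'orientation': array([ 2.46171223e+00,  1.95028253e+00, -1.88844087e-03]), 'ft_force': array([ 0.48574942, -0.47300107, -0.60249467]), 'moment': array([0.04001537, 0.03921862, 0.09198174]), 'width': 87.64390649895837} 18.700000000000003
scene dict_keys(['color', 'mtx', 'camera_from_world', 'shot']) [[490.7201849423937, 0.0, 315.35155627935865], [0.0, 490.7201849423937, 229.59140493170062], [0.0, 0.0, 1.0]] [[-0.722, 0.692, 0.017, 392.568], [-0.417, -0.454, 0.788, 127.517], [0.553, 0.561, 0.616, -1393.51], [0.0, 0.0, 0.0, 1.0]]
handle_grip [([247.7, 486.7], 0.88), ([258.4, 389.5], 0.62), ([266.4, 519.0], 0.59), ([213.7, 300.8], 0.21)]
handle_foot [([261.6, 441.6], 0.8), ([297.8, 379.1], 0.76), ([288.8, 501.0], 0.7), ([276.3, 475.7], 0.67)]
collar [([211.7, 298.5], 0.95), ([375.5, 445.8], 0.53)]
block [([301.7, 378.1], 0.85)]
head [([226.6, 297.9], 0.88)]
tape_mid [([247.8, 337.0], 0.59)]Traceback (most recent call last):
  File "<stdin>", line 7, in <module>
ValueError: it knows: block, collar, gauge_mid, handle, handle_foot, handle_grip, head, mallet_mid, packers_mid, tape_mid
```

```bash
python3 - <<'E'
from h import *
I=[]
for n in("scene","side"):
    im=get_image(n);I.append(im["color"])
    if n=="side":print(im["mtx"].tolist(),im["camera_from_world"].round(3).tolist())
    print(n)
    for l in("handle_grip","handle_foot","collar","block","head","tape_mid"):
        print(l,[(np.round(r["location"],1).tolist(),round(r["p"],2)) for r in mark_of(im,l)][:4])
    save(im,f"pics/{n}0.png")
E
```

```text
scene
handle_grip [([256.7, 387.8], 0.98), ([226.7, 452.5], 0.77), ([248.4, 486.7], 0.72), ([267.3, 514.7], 0.67)]
handle_foot [([292.2, 501.2], 0.88), ([264.1, 439.1], 0.86), ([297.2, 380.1], 0.76), ([279.1, 477.5], 0.58)]
collar [([211.0, 297.5], 0.66), ([302.5, 377.7], 0.21)]
block [([302.3, 378.5], 0.79)]
head [([225.8, 297.5], 0.87), ([374.2, 444.4], 0.35)]
tape_mid [([247.3, 337.5], 0.75)]
[[462.1743554650272, 0.0, 326.68261508920557], [0.0, 462.1743554650272, 247.6871077275642], [0.0, 0.0, 1.0]] [[0.915, -0.402, 0.02, -484.013], [0.229, 0.561, 0.795, -197.643], [-0.331, -0.723, 0.606, -1039.889], [0.0, 0.0, 0.0, 1.0]]
side
handle_grip [([208.3, 206.0], 0.79), ([223.4, 215.8], 0.73), ([239.8, 299.9], 0.71), ([205.1, 298.1], 0.61)]
handle_foot [([238.4, 298.2], 0.93), ([243.7, 211.8], 0.81), ([230.3, 207.8], 0.76), ([262.7, 222.0], 0.56)]
collar [([238.3, 292.6], 0.68), ([302.5, 321.2], 0.58)]
block [([239.3, 299.2], 0.9)]
head [([318.3, 327.0], 0.68)]
tape_mid [([271.1, 314.8], 0.79)]
```

View pics/scene0.png

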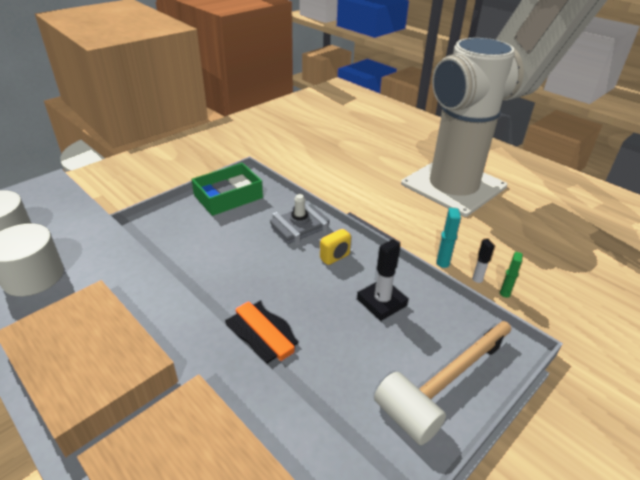

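View pics/side0.png

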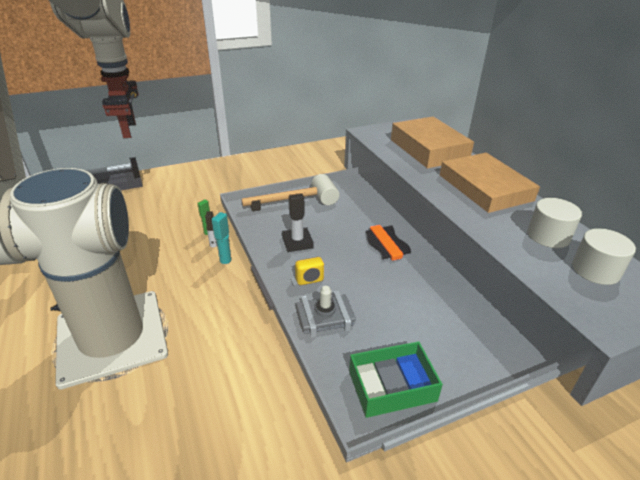

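Candidates for the handle in the scene view are the black one in the block (388,257), turquoise (450,237), small black (485,260) and green (513,275). The one standing in the block is black and larger than the other black one, so it fits. I'll confirm it in a crop from the wrist view.

```bash
python3 - <<'E'
from h import *
a=get_image("scene");b=get_image("side")
t=lambda p,q:tri([(a,p[1],p[0]),(b,q[1],q[0])]).round(1)
print("grip",t((256.7,387.8),(205.1,298.1)),"foot",t((297.5,379.5),(238.4,298.2)))
print("block",t((302,378.3),(239.3,299.2)),"collar",t((211.3,298),(302.5,321.2)),"head",t((226,297.7),(318.3,327)),"tape",t((247.5,337.2),(271.1,314.8)))
A=cv2.resize(a["color"][160:340,260:540],None,fx=2.5,fy=2.5,interpolation=2)
cv2.imwrite("pics/crop1.png",A[:,:,::-1])
E
```

```text
grip [510.4 159.8 133.5] foot [510.8 157.5  22.4]
block [515.8 160.5  15.4] collar [ 458.4 -141.9   57. ] head [ 464.5 -146.7   10.6] tape [485.2  -2.9  39.3]
```

View pics/crop1.png

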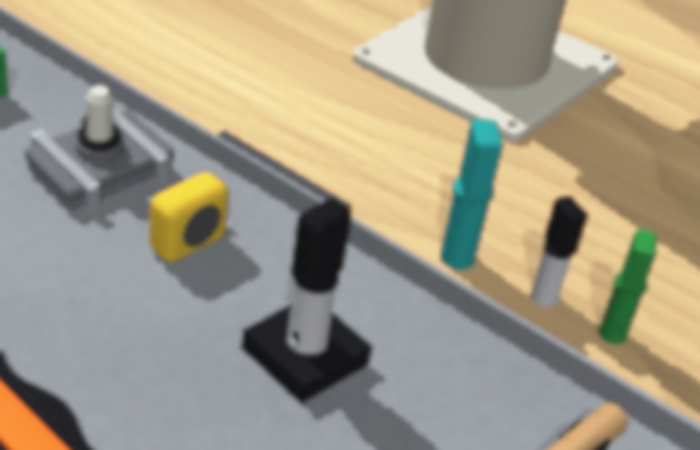

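The crop confirms it: the black handle in the block is the target, with its button hole facing roughly +x. I'll grip it across its own x (40 mm), which leaves the last joint plenty of range for turning.

Call:
{"api": "move_arm", "payload": {
  "motion": [
    [25,-30,27,0,0,-0.12,87],
    [50,-60,54,0,0,-0.24,87],
    [75,-90,81,0,0,-0.36,87],
    [100,-120,81,0,0,-0.48,87],
    [125,-150,81,0,0,-0.6,87]
  ]
}}

```text
t: 1.57
ee_pos: [262.8, 465.9, 305.7]
orientation: [-2.929, -1.128, -0.006]
ft_force: [0.4, 0.8, -0.2]
width: 86.6
```

Call:
{"api": "move_arm", "payload": {
  "motion": [
    [25,-30,0,0,0,-0.12,87],
    [50,-60,0,0,0,-0.24,87],
    [75,-90,0,0,0,-0.36,87],
    [100,-120,0,0,0,-0.48,87],
    [125,-150,0,0,0,-0.6,87]
  ]
}}

```text
t: 1.98
ee_pos: [387.5, 314.4, 303.6]
orientation: [-3.134, -0.211, -0.001]
ft_force: [-0.2, -0.0, -0.4]
width: 87.4
```

Call:
{"api": "move_arm", "payload": {
  "motion": [
    [25,-30,0,0,0,-0.12,87],
    [50,-60,0,0,0,-0.14,87],
    [75,-90,0,0,0,-0.14,87],
    [100,-120,0,0,0,-0.14,87],
    [115,-147,0,0,0,-0.14,87]
  ]
}}

```text
t: 2.4
ee_pos: [503.6, 167.0, 303.5]
orientation: [-3.142, 0.001, -0.002]
ft_force: [0.7, 1.1, -0.3]
width: 87.2
```

```bash
python3 - <<'E'
from h import *
o=get_obs();print(o["t"],o["ee_pos"],o["orientation"],o["qpos"].round(2))
im=get_image("wrist");print(im["camera_from_world"].round(2).tolist(), im["mtx"][0])
for l in("handle_grip","handle_foot","block","handle"):
    print(l,[(np.round(r["location"],1).tolist(),round(r["p"],2)) for r in mark_of(im,l)][:3])
save(im,"pics/w1.png")
E
```

```text
2.4 [503.64367888 166.95254358 303.48052567] [-3.14154140e+00  1.32438090e-03 -2.00812198e-03] [ 0.3   0.19  1.76 -0.    1.19  0.3 ]
[[1.0, -0.0, 0.0, -504.96], [0.0, 0.97, -0.26, -110.67], [-0.0, 0.26, 0.97, -510.55], [0.0, 0.0, 0.0, 1.0]] [422.81796901   0.         320.41713742]
handle_grip [([25.3, 50.1], 0.83), ([108.0, 73.5], 0.71), ([226.3, 327.9], 0.67)]
handle_foot [([110.0, 113.5], 0.9), ([191.4, 137.6], 0.77), ([203.5, 323.6], 0.67)]
block [([197.7, 323.4], 0.73)]
handle [([44.5, 105.3], 0.9), ([191.1, 136.9], 0.74), ([203.1, 324.3], 0.61)]
```

View pics/w1.png

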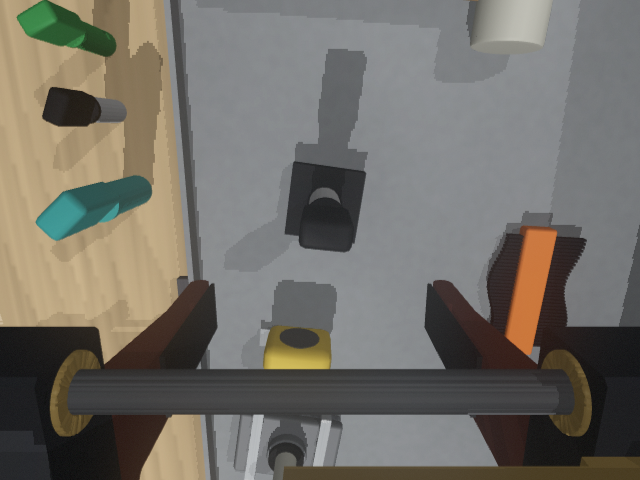

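The wrist view shows the grip at about (327,228), with the block around it. The grip's near edge runs from (300,246) to (351,251), so its yaw is about -0.1 rad. The stub is at the bottom, about (286,450).

```bash
python3 - <<'E'
from h import *
im=get_image("wrist")
print("grip",at_z(im,327.9,226.3,134),"foot",at_z(im,323.8,203.3,20),"block",at_z(im,323.4,197.7,10))
p=at_z(im,300,246,166);q=at_z(im,351,251,166);print(p,q,np.arctan2(*(q-p)[1::-1]), np.linalg.norm(q-p))
c=[(295,162),(365,171),(286,234)]
c=[at_z(im,*k,32) for k in c];print(np.round(c,1),np.arctan2(*(c[1]-c[0])[1::-1]),np.arctan2(*(c[0]-c[2])[1::-1])-np.pi/2)
print("stubtop?",at_z(im,286,455,104),"washer",at_z(im,289,441,54))
g=im["color"][140:270,270:385];cv2.imwrite("pics/w1c.png",cv2.resize(np.clip(g.astype(float)*2.2,0,255).astype("uint8"),None,fx=5,fy=4.5,interpolation=2)[:,:,::-1])
E
```

```text
grip [508.48045151 164.59872755 134.        ] foot [505.97241669 163.21430073  20.        ] block [505.60482212 167.58814963  10.        ]
[487.54696466 157.24398881 166.        ] [524.97355665 153.38140797 166.        ] -0.10284009397322175 37.62538130772242
[[476.8 207.4  32. ]
 [547.6 198.4  32. ]
 [466.1 132.7  32. ]] -0.12772502947265238 -0.1429786936251476
stubtop? [466.93329505 -82.01385489 104.        ] washer [ 465.83305817 -107.55569898   54.        ]
```

View pics/w1c.png

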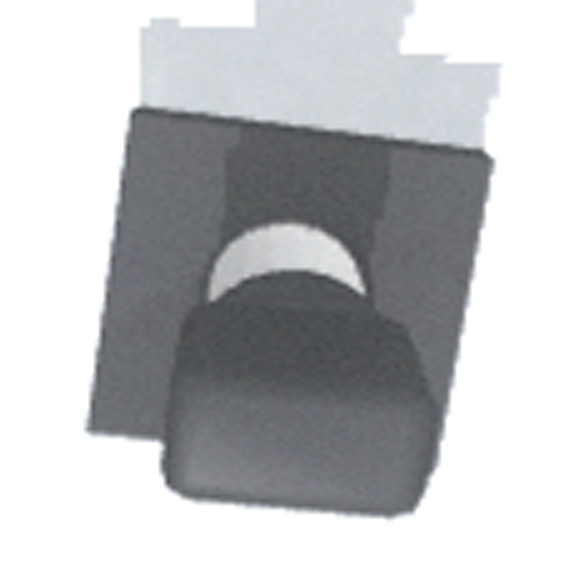

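Call:
{"api": "move_arm", "payload": {
  "motion": [
    [4,-3.5,-30,0,0,-0.1,87],
    [4,-3.5,-65,0,0,-0.1,87],
    [4,-3.5,-100,0,0,-0.1,87],
    [4,-3.5,-130,0,0,-0.1,87],
    [4,-3.5,-130,0,0,-0.1,87]
  ]
}}

```text
t: 3.12
ee_pos: [501.2, 165.7, 168.2]
orientation: [3.135, -0.153, -0.014]
ft_force: [-1.0, -1.7, -0.4]
width: 87.0
```

```bash
python3 - <<'E'
from h import *
o=get_obs();print(o["t"],o["ee_pos"],o["ft_force"])
im=get_image("wrist")
for l in("handle_grip","handle_foot","block"):
    print(l,[(np.round(r["location"],1).tolist(),round(r["p"],2)) for r in mark_of(im,l)][:3])
g=np.clip(im["color"].astype(float)*1.5,0,255).astype("uint8")
cv2.imwrite("pics/w2.png",g[:,:,::-1])
E
```

```text
3.1167 [501.1631388  165.67448993 168.17698168] [-1.04033586 -1.73304475 -0.37082893]
handle_grip [([280.0, 334.5], 0.76)]
handle_foot [([236.3, 81.7], 0.93), ([225.2, 328.2], 0.91), ([129.5, 32.1], 0.63)]
block []
```

View pics/w2.png

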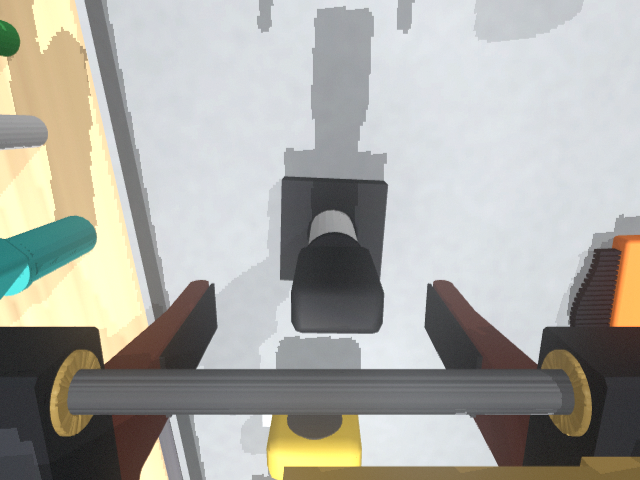

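The wrist view shows the grip aligned with the jaws. Its top edge spans (293..383, 330), centred at column 338, and the jaw centre is at 320. I'll let the arm settle and read the pose again.

Call:
{"api": "move_arm", "payload": {
  "motion": [
    [0,0,0,0,0,0,87],
    [0,0,0,0,0,0,87]
  ]
}}

```text
t: 3.48
ee_pos: [506.7, 166.0, 175.2]
orientation: [-3.137, 0.156, -0.005]
ft_force: [-0.1, 0.0, -0.5]
width: 87.2
```

```bash
python3 - <<'E'
from h import *
from scipy.spatial.transform import Rotation as R
im=get_image("wrist")
o=get_obs();print(o["t"],o["ee_pos"],R.from_rotvec(o["orientation"]).as_matrix().round(3).tolist(),o["ft_force"])
print(im["camera_from_world"].round(3).tolist())
for l in("handle_grip","handle_foot"):
    print(l,[(np.round(r["location"],1).tolist(),round(r["p"],2)) for r in mark_of(im,l)][:3])
print("grip",at_z(im,334.5,280,134),at_z(im,338,331,166),"foot",at_z(im,328.2,225.2,20))
E
```

```text
3.5333 [506.49470992 165.8441861  174.83072803] [[0.995, -0.1, 0.003], [-0.1, -0.995, 0.001], [0.003, -0.001, -1.0]] [ 0.85622402 -0.59934044 -0.01459841]
[[0.995, -0.1, 0.003, -489.189], [0.098, 0.961, -0.26, -191.276], [0.024, 0.258, 0.966, -398.282], [0.0, 0.0, 0.0, 1.0]]
handle_grip []
handle_foot [([132.5, 24.7], 0.94), ([229.5, 321.6], 0.88), ([237.4, 69.3], 0.68)]
grip [514.91223348 162.5410813  134.        ] [514.23530443 150.42585584 166.        ] foot [514.27123046 165.12059641  20.        ]
```

Call:
{"api": "move_arm", "payload": {
  "motion": [
    [2.5,-2.5,-20,0,0,0,87],
    [2.5,-2.5,-40,0,0,0,87],
    [2.5,-2.5,-58,0,0,0,87],
    [2.5,-2.5,-58,0,0,0,87],
    [2.5,-2.5,-58,0,0,0,87]
  ]
}}

```text
t: 4.05
ee_pos: [507.7, 162.8, 115.0]
orientation: [3.137, -0.157, -0.003]
ft_force: [0.1, -0.3, 0.7]
width: 87.0
```

Call:
{"api": "move_arm", "payload": {
  "motion": [
    [0,0,0,0,0,0,60],
    [0,0,0,0,0,0,46],
    [0,0,0,0,0,0,36],
    [0,0,0,0,0,0,30],
    [0,0,0,0,0,0,30]
  ]
}}

```text
t: 4.47
ee_pos: [508.5, 163.1, 115.9]
orientation: [-3.137, 0.157, -0.002]
ft_force: [0.5, 0.3, 0.5]
width: 57.0
```

Call:
{"api": "move_arm", "payload": {
  "motion": [
    [0,0,0,0,0,0,25],
    [0,0,0,0,0,0,20],
    [0,0,0,0,0,0,20],
    [0,0,0,0,0,0,20],
    [0,0,0,0,0,0,20]
  ]
}}

```text
t: 4.88
ee_pos: [508.2, 163.0, 115.3]
orientation: [-3.138, 0.157, -0.0]
ft_force: [-1.1, 0.1, 1.0]
width: 40.2
```

Gripped at 40.2 mm. Now I'll lift it and carry it past the stub, to view the stub from close by with the wrist camera.

Call:
{"api": "move_arm", "payload": {
  "motion": [
    [0,0,15,0,0,0,10],
    [0,0,40,0,0,0,10],
    [0,0,75,0,0,0,10],
    [0,0,110,0,0,0,10],
    [0,0,130,0,0,0,10]
  ]
}}

```text
t: 5.3
ee_pos: [509.1, 163.3, 248.5]
orientation: [-3.137, 0.157, -0.005]
ft_force: [0.0, 0.6, -0.2]
width: 39.8
```

Call:
{"api": "move_arm", "payload": {
  "motion": [
    [-5,-35,0,0,0,0,10],
    [-10,-75,0,0,0,0,10],
    [-15,-115,0,0,0,0,10],
    [-20,-155,0,0,0,0,10],
    [-25,-195,0,0,0,0,10]
  ]
}}

```text
t: 5.72
ee_pos: [482.3, -33.5, 245.1]
orientation: [-3.138, 0.156, 0.0]
ft_force: [1.3, 0.0, -2.1]
width: 39.5
```

Call:
{"api": "move_arm", "payload": {
  "motion": [
    [-5,-40,0,0,0,0,10],
    [-10,-80,0,0,0,0,10],
    [-15,-120,0,0,0,0,10],
    [-20,-155,0,0,0,0,10],
    [-21,-175,0,0,0,0,10]
  ]
}}

```text
t: 6.13
ee_pos: [461.0, -210.1, 245.0]
orientation: [3.137, -0.16, -0.001]
ft_force: [-0.5, -0.1, -1.7]
width: 40.1
```

Call:
{"api": "move_arm", "payload": {
  "motion": [
    [0,0,0,0,0,0,10],
    [0,0,0,0,0,0,10],
    [0,0,0,0,0,0,10],
    [0,0,0,0,0,0,10]
  ]
}}

```text
t: 6.47
ee_pos: [462.1, -205.9, 245.0]
orientation: [-3.137, 0.155, 0.001]
ft_force: [-0.3, 0.6, -0.9]
width: 39.8
```

```bash
python3 - <<'E'
from h import *
im=get_image("wrist")
o=get_obs();print(o["t"],o["ee_pos"],o["orientation"],o["ft_force"],o["width"],o["qpos"].round(2))
for l in("collar","head","handle_grip","handle_foot"):
    print(l,[(np.round(r["location"],1).tolist(),round(r["p"],2)) for r in mark_of(im,l)][:3])
save(im,"pics/w3.png")
a=get_image("scene");b=get_image("side")
for i in(a,b):
  for l in("handle_foot","handle_grip","collar"):
    print(l,[(np.round(r["location"],1).tolist(),round(r["p"],2)) for r in mark_of(i,l)][:3])
print([proj(i,(*o["ee_pos"][:2],o["ee_pos"][2]-94)) for i in (a,b)])
np.savez("w3.npz",**{k:im[k] for k in("color","mtx","camera_from_world")})
E
```

```text
6.5167 [ 462.16373872 -205.84522998  245.08295858] [-3.13744372e+00  1.54648888e-01  7.05361675e-04] [-0.58456228  0.455507   -0.93547258] 39.488142630484475 [-0.44  0.22  1.87  0.    1.05 -0.34]
collar [([132.5, 311.8], 0.73)]
head [([130.8, 312.1], 0.67), ([248.9, 318.8], 0.25)]
handle_grip [([326.4, 319.8], 0.75), ([133.6, 316.1], 0.19)]
handle_foot [([245.7, 319.6], 0.67)]
handle_foot [([168.9, 277.6], 0.96), ([291.3, 503.6], 0.91), ([261.0, 439.7], 0.82)]
handle_grip [([266.9, 518.0], 0.95), ([247.5, 487.4], 0.91), ([223.5, 450.9], 0.67)]
collar [([211.7, 300.3], 0.63)]
handle_foot [([259.3, 223.4], 0.96), ([293.6, 341.5], 0.86), ([230.5, 207.6], 0.52)]
handle_grip [([248.4, 342.2], 0.82), ([225.0, 220.3], 0.58), ([207.8, 204.8], 0.57)]
collar [([304.3, 321.6], 0.66), ([249.3, 342.4], 0.63)]
[(np.float64(281.15964765733867), np.float64(167.31755601579562)), (np.float64(338.71940134430355), np.float64(289.9333236297401))]
```

View pics/w3.png

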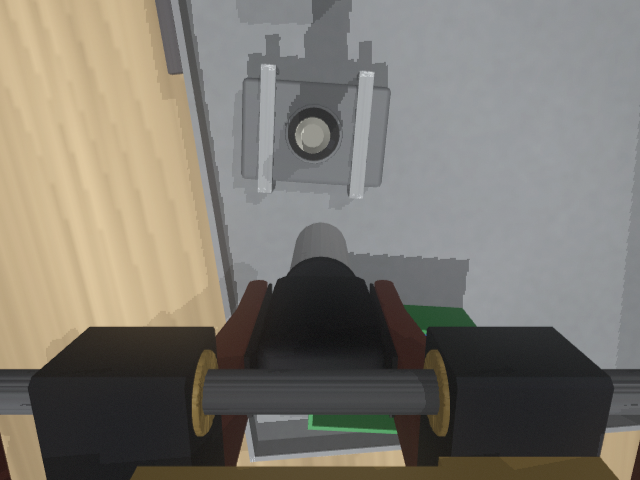

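The wrist view shows the head between its straps, with the washer and stub at about (313,134), and the held handle's foot at about (320,245). I'll enlarge it to look for the button.

```bash
python3 - <<'E'
from h import *
d=np.load("w3.npz");im={k:d[k] for k in d}
r0,r1,c0,c1=95,175,270,360
g=im["color"][r0:r1,c0:c1].astype(float);g=np.clip(g*1.4,0,255).astype("uint8")
cv2.imwrite("pics/w3c.png",cv2.resize(g,None,fx=7,fy=7,interpolation=2)[:,:,::-1])
print("cam",ray(im,0,0)[0].round(1))
for z in(54,104):print(z,at_z(im,313,134,z).round(1))
# plate corners z=36
for c in((244,80),(390,88),(382,187),(241,178)):print(at_z(im,*c,36).round(1))
E
```

```text
cam [ 470.7 -134.2  406. ]
54 [ 463.8 -138.8   54. ]
104 [ 464.7 -138.1  104. ]
[411.4 -90.6  36. ]
[ 530.5 -108.7   36. ]
[ 518.9 -189.8   36. ]
[ 397.1 -169.7   36. ]
```

View pics/w3c.png

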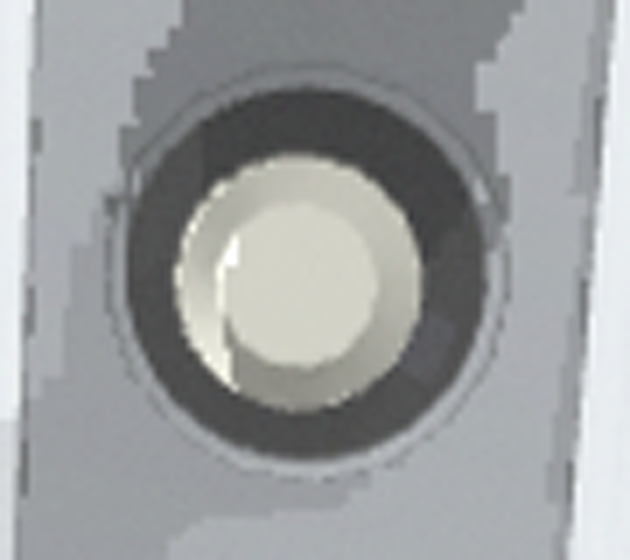

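The crop shows the washer centred at (306,273), the tip at (300,285) and a bluish button tip at (435,345). Its radius of about 17.5 mm matches a 5 mm proud button. That puts the button at about -27° in the image, or about -0.57 rad in the world.

```bash
python3 - <<'E'
from h import *
d=np.load("w3.npz");im={k:d[k] for k in d}
P=lambda x,y:(270+x/7,95+y/7)
w=at_z(im,*P(306,273),55);t=at_z(im,*P(300,285),105);b=at_z(im,*P(435,345),73)
print(w,t,b,"dir",[np.arctan2(*(b-c)[1::-1]) for c in(w,t,(w+t)/2)],np.linalg.norm((b-(w+t)/2)[:2]))
# tube silhouette near the foot: print rows edges
g=cv2.cvtColor(im["color"],cv2.COLOR_RGB2GRAY)
print(g[212:240,320].tolist())
for r in(228,235,245,255):print(r,g[r,284:356].tolist())
E
```

```text
[ 464.35650237 -138.81069073   55.        ] [ 464.54811294 -139.23909522  105.        ] [ 477.97391774 -147.60218037   73.        ] dir [np.float64(-0.5732803250381819), np.float64(-0.5570958989864281), np.float64(-0.5652869775453863)] 16.012613725261264
[150, 150, 150, 150, 151, 150, 150, 150, 150, 146, 126, 110, 109, 108, 109, 109, 108, 109, 108, 108, 109, 108, 109, 107, 108, 108, 107, 108]
228 [149, 150, 150, 150, 150, 150, 151, 151, 150, 150, 150, 149, 150, 150, 151, 151, 151, 150, 150, 144, 119, 100, 103, 100, 100, 102, 102, 104, 106, 108, 109, 108, 109, 108, 108, 108, 108, 112, 112, 111, 112, 112, 112, 113, 112, 113, 113, 113, 115, 114, 114, 113, 116, 131, 147, 150, 151, 150, 149, 150, 150, 150, 151, 151, 151, 151, 150, 151, 150, 150, 150, 150]
235 [148, 148, 148, 147, 148, 148, 149, 149, 148, 149, 150, 149, 149, 148, 131, 96, 96, 97, 97, 95, 99, 103, 102, 103, 103, 102, 102, 103, 108, 107, 106, 106, 107, 109, 109, 107, 107, 111, 112, 112, 111, 111, 111, 111, 112, 113, 114, 113, 113, 112, 113, 113, 114, 113, 112, 113, 112, 113, 115, 148, 150, 150, 149, 150, 150, 149, 149, 149, 148, 150, 149, 148]
245 [150, 150, 150, 149, 148, 149, 147, 148, 148, 146, 144, 104, 95, 94, 95, 95, 95, 95, 97, 101, 99, 100, 100, 101, 100, 101, 100, 105, 105, 105, 104, 105, 106, 107, 107, 106, 107, 110, 110, 109, 109, 109, 111, 111, 110, 111, 109, 111, 111, 110, 111, 111, 112, 113, 112, 112, 111, 111, 111, 112, 111, 113, 131, 150, 150, 151, 150, 150, 150, 151, 150, 150]
255 [148, 147, 148, 148, 149, 149, 149, 149, 144, 93, 93, 92, 93, 94, 94, 95, 94, 97, 99, 99, 94, 95, 96, 100, 100, 100, 102, 104, 104, 103, 103, 103, 104, 104, 105, 102, 102, 106, 105, 108, 108, 108, 109, 109, 109, 110, 110, 109, 109, 110, 108, 110, 111, 111, 111, 110, 111, 110, 109, 110, 111, 111, 106, 107, 107, 106, 106, 106, 108, 108, 108, 109]
```

```bash
python3 - <<'E'
from h import *
from scipy.optimize import least_squares
d=np.load("w3.npz");im={k:d[k] for k in d}
for z in(146,150,154):
    pts=np.array([at_z(im,*p,z)[:2] for p in((320.5,222),(304.3,228),(337.2,228),(298.3,235),(343,235))])
    r=least_squares(lambda q:np.hypot(*(pts-q).T)-16,[462,-206]);print(z,r.x.round(1),r.fun.round(1))
o=get_obs();print(o["ee_pos"])
E
```

```text
146 [ 463.2 -207.4] [-0.  -0.1 -0.   0.1  0. ]
150 [ 463.3 -206.6] [ 0.1 -0.1 -0.  -0.  -0. ]
154 [ 463.4 -205.8] [ 0.2 -0.1 -0.  -0.1 -0.1]
[ 462.13602422 -207.0384797   245.22546885]
```

Call:
{"api": "move_arm", "payload": {
  "motion": [
    [0.5,25,0,0,0,0,10],
    [1,50,0,0,0,0,10],
    [1.2,67.5,0,0,0,0,10],
    [1.2,67.5,-15,0,0,0,10],
    [1.2,67.5,-30,0,0,0,10]
  ]
}}

```text
t: 7.53
ee_pos: [464.1, -138.8, 215.8]
orientation: [3.137, -0.154, 0.004]
ft_force: [-0.1, 0.1, -1.3]
width: 40.0
```

Call:
{"api": "move_arm", "payload": {
  "motion": [
    [0,0,0,0,0,0,10],
    [0,0,0,0,0,0,10],
    [0,0,0,0,0,0,10],
    [0,0,0,0,0,0,10]
  ]
}}

```text
t: 7.87
ee_pos: [463.9, -139.9, 216.0]
orientation: [3.137, -0.158, 0.002]
ft_force: [-1.1, -0.1, -1.0]
width: 40.2
```

```bash
python3 - <<'E'
from h import *
for _ in range(3):
    im=get_image("side");o=get_obs();print(o["ee_pos"].round(2),o["ft_force"].round(2),o["moment"].round(3))
im2=get_image("scene")
f=lambda i,r,c:cv2.resize(i["color"][r:r+100,c:c+75],None,fx=5,fy=5,interpolation=2)
cv2.imwrite("pics/pre.png",np.hstack([f(im,230,290),f(im2,130,262)])[:,:,::-1])
print(proj(im,(464.5,-139,105)),proj(im2,(464.5,-139,105)))
E
```

```text
[ 463.86 -139.93  216.03] [ 0.36 -0.6  -1.46] [-0.099  0.047  0.014]
[ 463.78 -139.88  215.97] [ 0.34 -0.09 -1.35] [-0.086  0.074  0.029]
[ 463.69 -139.84  215.85] [ 0.96  0.21 -0.82] [-0.072  0.089 -0.013]
(np.float64(326.30257220078704), np.float64(286.1373759666585)) (np.float64(299.54056123214565), np.float64(195.59285738451877))
```

View pics/pre.png

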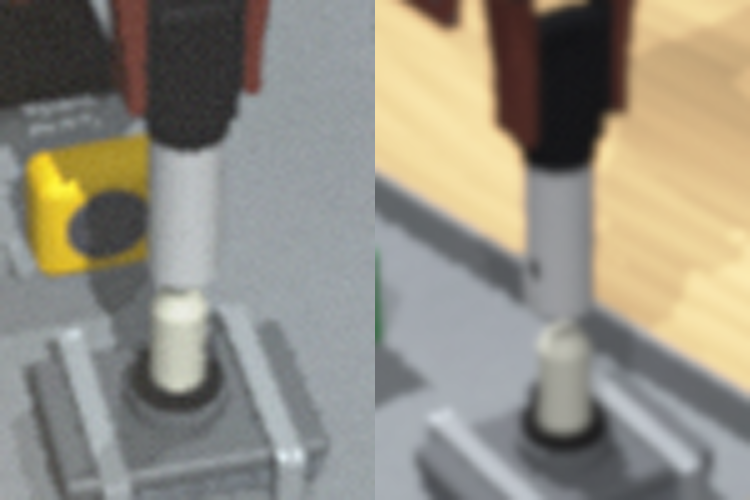

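The alignment looks good: the tube axis is within about 1 mm of the stub in both views. I'll descend slowly.

Call:
{"api": "move_arm", "payload": {
  "motion": [
    [0,0,-5,0,0,0,10],
    [0,0,-10,0,0,0,10],
    [0,0,-15,0,0,0,10],
    [0,0,-18,0,0,0,10],
    [0,0,-18,0,0,0,10]
  ]
}}

```text
t: 8.48
ee_pos: [462.7, -139.3, 196.2]
orientation: [-3.137, 0.157, 0.003]
ft_force: [-0.4, -0.5, -1.1]
width: 40.4
```

Call:
{"api": "move_arm", "payload": {
  "motion": [
    [0,0,-2,0,0,0,10],
    [0,0,-4,0,0,0,10],
    [0,0,-5,0,0,0,10],
    [0,0,-5,0,0,0,10]
  ]
}}

```text
t: 8.82
ee_pos: [463.3, -139.5, 192.0]
orientation: [-3.138, 0.157, 0.0]
ft_force: [0.8, -0.3, -1.5]
width: 40.0
```

Call:
{"api": "move_arm", "payload": {
  "motion": [
    [0,0,-2,0,0,0,10],
    [0,0,-3,0,0,0,10],
    [0,0,-4,0,0,0,10],
    [0,0,-4,0,0,0,10]
  ]
}}

```text
t: 9.15
ee_pos: [463.1, -139.3, 188.0]
orientation: [-3.137, 0.157, 0.001]
ft_force: [0.3, 1.9, -1.5]
width: 39.8
```

Call:
{"api": "move_arm", "payload": {
  "motion": [
    [0,0,-2,0,0,0,10],
    [0,0,-4,0,0,0,10],
    [0,0,-5,0,0,0,10],
    [0,0,-5,0,0,0,10]
  ]
}}

```text
t: 9.48
ee_pos: [463.1, -139.3, 182.8]
orientation: [-3.137, 0.157, 0.001]
ft_force: [0.3, 2.3, -1.6]
width: 39.9
```

Call:
{"api": "move_arm", "payload": {
  "motion": [
    [0,0,-2,0,0,0,10],
    [0,0,-4,0,0,0,10],
    [0,0,-5,0,0,0,10],
    [0,0,-5,0,0,0,10]
  ]
}}

```text
t: 9.82
ee_pos: [463.1, -139.3, 177.9]
orientation: [-3.137, 0.157, 0.001]
ft_force: [-0.4, 3.3, -2.1]
width: 39.9
```

Call:
{"api": "move_arm", "payload": {
  "motion": [
    [0,0,-1.5,0,0,0,10],
    [0,0,-3,0,0,0,10],
    [0,0,-4,0,0,0,10],
    [0,0,-4,0,0,0,10]
  ]
}}

```text
t: 10.15
ee_pos: [463.2, -139.4, 174.0]
orientation: [-3.137, 0.157, 0.001]
ft_force: [-0.3, 4.9, -2.5]
width: 40.2
```

The stub is pushing the tube toward +y with about 5 N, so I'll ease the tool 0.8 mm that way.

Call:
{"api": "move_arm", "payload": {
  "motion": [
    [0,0.4,0,0,0,0,10],
    [0,0.8,-1,0,0,0,10],
    [0,0.8,-2,0,0,0,10],
    [0,0.8,-2,0,0,0,10]
  ]
}}

```text
t: 10.48
ee_pos: [463.4, -139.0, 172.1]
orientation: [3.137, -0.157, 0.0]
ft_force: [-0.9, 0.9, -2.1]
width: 40.0
```

Call:
{"api": "move_arm", "payload": {
  "motion": [
    [0,0,-1,0,0,0,10],
    [0,0,-2,0,0,0,10],
    [0,0,-3,0,0,0,10],
    [0,0,-3,0,0,0,10]
  ]
}}

```text
t: 10.82
ee_pos: [463.5, -138.9, 169.2]
orientation: [3.137, -0.157, 0.001]
ft_force: [-0.6, -0.3, -2.0]
width: 40.1
```

Call:
{"api": "move_arm", "payload": {
  "motion": [
    [0,0,-1,0,0,0,10],
    [0,0,-2,0,0,0,10],
    [0,0,-3,0,0,0,10],
    [0,0,-3,0,0,0,10]
  ]
}}

```text
t: 11.15
ee_pos: [463.7, -138.8, 166.3]
orientation: [3.138, -0.157, 0.001]
ft_force: [-1.1, 1.0, 1.1]
width: 40.1
```

Call:
{"api": "move_arm", "payload": {
  "motion": [
    [0,0,-1,0,0,0,10],
    [0,0,-2,0,0,0,10],
    [0,0,-3,0,0,0,10],
    [0,0,-3,0,0,0,10]
  ]
}}

```text
t: 11.48
ee_pos: [463.6, -138.8, 163.0]
orientation: [3.137, -0.157, 0.001]
ft_force: [0.2, 0.7, -1.6]
width: 39.7
```

Call:
{"api": "move_arm", "payload": {
  "motion": [
    [0,0,-1,0,0,0,10],
    [0,0,-2,0,0,0,10],
    [0,0,-3,0,0,0,10],
    [0,0,-3,0,0,0,10]
  ]
}}

```text
t: 11.82
ee_pos: [463.5, -138.8, 160.0]
orientation: [3.138, -0.157, 0.0]
ft_force: [1.6, -0.8, -2.7]
width: 39.8
```

Call:
{"api": "move_arm", "payload": {
  "motion": [
    [0,0,-1,0,0,0,10],
    [0,0,-2,0,0,0,10],
    [0,0,-3,0,0,0,10],
    [0,0,-3,0,0,0,10]
  ]
}}

```text
t: 12.15
ee_pos: [463.5, -138.8, 157.1]
orientation: [3.138, -0.157, 0.0]
ft_force: [1.8, 1.3, -1.3]
width: 40.1
```

Call:
{"api": "move_arm", "payload": {
  "motion": [
    [0,0,-1,0,0,0,10],
    [0,0,-2,0,0,0,10],
    [0,0,-3,0,0,0,10],
    [0,0,-4,0,0,0,10],
    [0,0,-4,0,0,0,10]
  ]
}}

```text
t: 12.57
ee_pos: [463.5, -138.8, 153.1]
orientation: [3.137, -0.157, 0.0]
ft_force: [2.5, -0.4, -2.3]
width: 39.9
```

Call:
{"api": "move_arm", "payload": {
  "motion": [
    [0,0,-1,0,0,0,10],
    [0,0,-2,0,0,0,10],
    [0,0,-3,0,0,0,10],
    [0,0,-3,0,0,0,10]
  ]
}}

```text
t: 12.9
ee_pos: [463.5, -138.8, 150.1]
orientation: [3.138, -0.157, 0.0]
ft_force: [1.4, -1.1, -2.4]
width: 40.0
```

Call:
{"api": "move_arm", "payload": {
  "motion": [
    [0,0,-1,0,0,0,10],
    [0,0,-2,0,0,0,10],
    [0,0,-2,0,0,0,10]
  ]
}}

```text
t: 13.15
ee_pos: [463.5, -138.8, 148.2]
orientation: [3.138, -0.157, 0.0]
ft_force: [1.3, -0.8, 0.6]
width: 39.8
```

Fz is starting to rise at z = 148, so the foot is reaching the washer. I'll press on in small steps, aiming for 8–14 N.

Call:
{"api": "move_arm", "payload": {
  "motion": [
    [0,0,-1,0,0,0,10],
    [0,0,-1,0,0,0,10],
    [0,0,-1,0,0,0,10]
  ]
}}

```text
t: 13.4
ee_pos: [463.4, -138.8, 147.4]
orientation: [3.138, -0.157, 0.0]
ft_force: [0.4, -0.1, 3.1]
width: 39.9
```

Call:
{"api": "move_arm", "payload": {
  "motion": [
    [0,0,-1,0,0,0,10],
    [0,0,-1,0,0,0,10],
    [0,0,-1,0,0,0,10]
  ]
}}

```text
t: 13.65
ee_pos: [463.5, -138.8, 146.5]
orientation: [3.138, -0.157, 0.0]
ft_force: [0.1, 0.1, 5.9]
width: 40.1
```

Call:
{"api": "move_arm", "payload": {
  "motion": [
    [0,0,-1,0,0,0,10],
    [0,0,-1,0,0,0,10],
    [0,0,-1,0,0,0,10]
  ]
}}

```text
t: 13.9
ee_pos: [463.5, -138.8, 145.7]
orientation: [3.137, -0.157, 0.001]
ft_force: [-0.2, 0.3, 7.9]
width: 39.8
```

Call:
{"api": "move_arm", "payload": {
  "motion": [
    [0,0,0,0,0,-0.03,10],
    [0,0,0,0,0,-0.06,10],
    [0,0,0,0,0,-0.09,10],
    [0,0,0,0,0,-0.12,10],
    [0,0,0,0,0,-0.12,10]
  ]
}}

```text
t: 14.32
ee_pos: [463.7, -138.8, 145.8]
orientation: [3.122, -0.347, 0.001]
ft_force: [-0.3, -0.9, 8.5]
width: 39.8
```

```bash
python3 - <<'E'
from h import *
for _ in range(3):
    im=get_image("wrist");o=get_obs();print(o["ee_pos"].round(2),o["ft_force"].round(2),o["moment"].round(3),o["orientation"].round(3))
E
```

```text
[ 463.7  -138.84  145.85] [-0.05  0.02  9.28] [-0.168  0.058 -0.035] [ 3.122e+00 -3.460e-01  1.000e-03]
[ 463.73 -138.81  145.87] [0.28 0.28 9.49] [-0.202  0.114 -0.063] [ 3.122e+00 -3.450e-01  1.000e-03]
[ 463.72 -138.82  145.86] [-0.74  0.4   8.32] [-0.128  0.036 -0.06 ] [ 3.122e+00 -3.450e-01  1.000e-03]
```

Call:
{"api": "move_arm", "payload": {
  "motion": [
    [0,0,0,0,0,-0.03,10],
    [0,0,0,0,0,-0.06,10],
    [0,0,0,0,0,-0.09,10],
    [0,0,0,0,0,-0.12,10],
    [0,0,0,0,0,-0.15,10]
  ]
}}

```text
t: 14.88
ee_pos: [463.9, -138.9, 145.9]
orientation: [3.087, -0.58, 0.002]
ft_force: [1.2, -0.1, 9.4]
width: 40.1
```

Call:
{"api": "move_arm", "payload": {
  "motion": [
    [0,0,0,0,0,-0.02,10],
    [0,0,0,0,0,-0.04,10],
    [0,0,0,0,0,-0.06,10],
    [0,0,0,0,0,-0.06,10]
  ]
}}

```text
t: 15.22
ee_pos: [464.0, -139.0, 145.9]
orientation: [3.069, -0.672, 0.002]
ft_force: [-0.1, -1.0, 8.5]
width: 39.9
```

```bash
cat > q.py <<'E'
from h import *
a=[]
for _ in range(3):
    im=get_image("wrist");o=get_obs();a.append(np.r_[o["ee_pos"],o["ft_force"],o["moment"]])
print(o["t"],np.mean(a,0).round(3),o["orientation"].round(3),2*np.arctan2(o["orientation"][1],o["orientation"][0]))
E
python3 q.py
```

```text
15.3667 [ 4.63956e+02 -1.38975e+02  1.45929e+02  3.01000e-01 -8.13000e-01
  8.23900e+00 -3.09000e-01 -2.40000e-02 -5.20000e-02] [ 3.069e+00 -6.700e-01  2.000e-03] -0.4301036080957526
```

Call:
{"api": "move_arm", "payload": {
  "motion": [
    [0,0,-0.3,0,0,-0.02,10],
    [0,0,-0.3,0,0,-0.04,10],
    [0,0,-0.3,0,0,-0.06,10],
    [0,0,-0.3,0,0,-0.06,10]
  ]
}}

```text
t: 15.7
ee_pos: [463.9, -138.9, 145.7]
orientation: [3.047, -0.763, 0.002]
ft_force: [0.3, -0.9, 10.1]
width: 40.0
```

```bash
python3 q.py
```

```text
15.85 [ 4.63905e+02 -1.38960e+02  1.45679e+02 -2.85000e-01 -7.45000e-01
  8.86800e+00 -2.30000e-01  1.02000e-01  1.00000e-02] [ 3.048e+00 -7.620e-01  2.000e-03] -0.48991364969548645
```

Call:
{"api": "move_arm", "payload": {
  "motion": [
    [0,0,0,0,0,-0.02,10],
    [0,0,0,0,0,-0.04,10],
    [0,0,0,0,0,-0.05,10],
    [0,0,0,0,0,-0.05,10]
  ]
}}

```text
t: 16.18
ee_pos: [463.9, -138.9, 145.7]
orientation: [3.027, -0.839, 0.002]
ft_force: [0.7, -1.2, 8.8]
width: 39.7
```

```bash
python3 q.py
```

```text
16.3333 [ 4.63897e+02 -1.38927e+02  1.45667e+02  1.19000e-01 -4.04000e-01
  9.95000e+00 -2.07000e-01  4.10000e-02  2.00000e-02] [ 3.028e+00 -8.380e-01  2.000e-03] -0.5399526235004092
```

Call:
{"api": "move_arm", "payload": {
  "motion": [
    [0,0,0,0,0,-0.02,10],
    [0,0,0,0,0,-0.04,10],
    [0,0,0,0,0,-0.04,10]
  ]
}}

```text
t: 16.58
ee_pos: [463.9, -138.9, 145.7]
orientation: [3.01, -0.9, 0.002]
ft_force: [0.4, 0.0, 9.6]
width: 39.8
```

```bash
python3 q.py
```

```text
16.7333 [ 4.63931e+02 -1.38908e+02  1.45681e+02  7.90000e-01 -3.21000e-01
  9.53600e+00 -1.85000e-01  4.60000e-02  6.00000e-03] [ 3.01e+00 -8.98e-01  2.00e-03] -0.5799850293022888
```

Call:
{"api": "move_arm", "payload": {
  "motion": [
    [0,0,0,0,0,-0.02,10],
    [0,0,0,0,0,-0.04,10],
    [0,0,0,0,0,-0.04,10]
  ]
}}

```text
t: 16.98
ee_pos: [463.9, -138.9, 145.7]
orientation: [2.991, -0.96, 0.002]
ft_force: [0.7, -1.1, 8.8]
width: 39.8
```

```bash
python3 q.py
```

```text
17.1333 [ 4.63917e+02 -1.38907e+02  1.45683e+02  5.05000e-01 -9.00000e-03
  9.53700e+00 -2.08000e-01  7.80000e-02  1.10000e-02] [ 2.992e+00 -9.580e-01  2.000e-03] -0.6199638470097115
```

Call:
{"api": "move_arm", "payload": {
  "motion": [
    [0,0,0,0,0,-0.02,10],
    [0,0,0,0,0,-0.04,10],
    [0,0,0,0,0,-0.06,10],
    [0,0,0,0,0,-0.06,10]
  ]
}}

```text
t: 17.47
ee_pos: [464.0, -138.7, 145.7]
orientation: [-2.961, 1.049, -0.002]
ft_force: [1.2, 1.2, 8.7]
width: 39.7
```

```bash
python3 q.py
python3 - <<'E'
from h import *
s=get_image("scene");b=get_image("side")
f=lambda i,r,c:cv2.resize(i["color"][r:r+75,c:c+60],None,fx=6.5,fy=6.5,interpolation=2)
cv2.imwrite("pics/turn.png",np.hstack([f(b,250,300),f(s,160,270)])[:,:,::-1])
E
```

```text
17.6167 [ 4.64008e+02 -1.38691e+02  1.45684e+02  6.67000e-01  8.29000e-01
  9.29000e+00  6.50000e-02 -5.30000e-02  8.00000e-02] [-2.961e+00  1.048e+00 -2.000e-03] 5.603156705264489
```

View pics/turn.png

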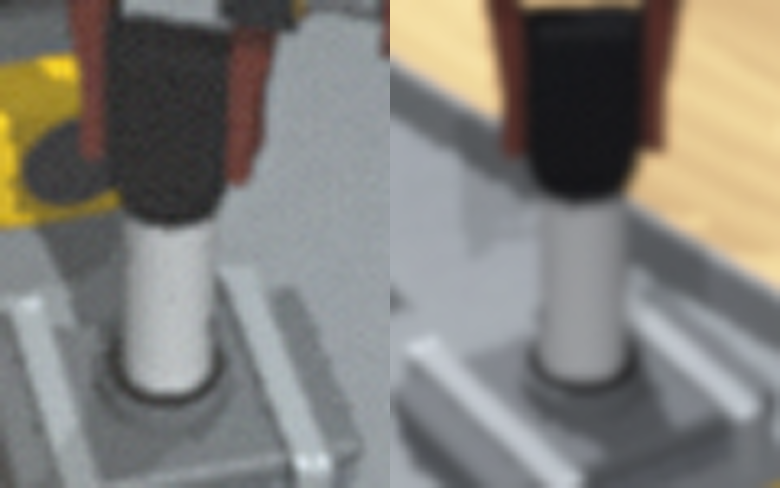

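The tube is home on the washer in both views (feet at about (168,390) and (582,375) in the crop). Between -0.62 and -0.68 rad Mz and the tilt moments jumped, so the button may be engaging. I'll turn a little further to test that.

Call:
{"api": "move_arm", "payload": {
  "motion": [
    [0,0,0,0,0,-0.015,10],
    [0,0,0,0,0,-0.03,10],
    [0,0,0,0,0,-0.03,10]
  ]
}}

```text
t: 17.97
ee_pos: [464.1, -138.5, 145.7]
orientation: [-2.945, 1.093, -0.002]
ft_force: [0.8, 1.1, 9.7]
width: 40.0
```

```bash
python3 q.py
```

```text
18.1167 [ 4.64109e+02 -1.38516e+02  1.45695e+02  1.32000e+00  1.66400e+00
  9.07400e+00  3.48000e-01 -1.48000e-01  8.10000e-02] [-2.945e+00  1.092e+00 -2.000e-03] 5.573141253060588
```

The lateral force and moments keep growing, which fits a blocked turn. I'll back off 0.06 rad and test with a gentle upward pull; a locked tube should resist after about 1 mm.

Call:
{"api": "move_arm", "payload": {
  "motion": [
    [0,0,0,0,0,0.02,10],
    [0,0,0,0,0,0.04,10],
    [0,0,0,0,0,0.06,10],
    [0,0,0,0,0,0.06,10]
  ]
}}

```text
t: 18.45
ee_pos: [464.0, -138.6, 145.7]
orientation: [-2.977, 1.002, -0.002]
ft_force: [0.5, 1.1, 9.5]
width: 39.9
```

```bash
python3 q.py
```

```text
18.6 [ 4.63975e+02 -1.38585e+02  1.45672e+02  3.35000e-01  1.57200e+00
  9.62800e+00  2.57000e-01 -6.20000e-02 -1.60000e-02] [-2.976e+00  1.003e+00 -2.000e-03] 5.6328780640329645
```

Call:
{"api": "move_arm", "payload": {
  "motion": [
    [0,0,1,0,0,0,10],
    [0,0,2,0,0,0,10],
    [0,0,3,0,0,0,10],
    [0,0,3,0,0,0,10]
  ]
}}

```text
t: 18.93
ee_pos: [463.6, -138.6, 147.7]
orientation: [-2.977, 1.003, -0.001]
ft_force: [5.2, 0.6, -2.3]
width: 39.9
```

```bash
python3 q.py
```

```text
19.0833 [ 4.63536e+02 -1.38617e+02  1.47699e+02  4.36700e+00  8.87000e-01
 -2.60500e+00  1.38000e-01 -9.39000e-01  6.00000e-03] [-2.977  1.003 -0.   ] 5.633057601534788
```

Only 2 of 3 mm was reached, and the pull is off-axis on the button's side, so it appears to be caught. I'll raise 1 mm more to confirm.

Call:
{"api": "move_arm", "payload": {
  "motion": [
    [0,0,0.5,0,0,0,10],
    [0,0,1,0,0,0,10],
    [0,0,1,0,0,0,10]
  ]
}}

```text
t: 19.33
ee_pos: [462.8, -138.4, 148.1]
orientation: [-2.977, 1.003, 0.002]
ft_force: [5.2, 0.4, -10.1]
width: 40.1
```

```bash
python3 q.py
```

```text
19.4833 [ 4.62865e+02 -1.38360e+02  1.48087e+02  5.22000e+00  6.12000e-01
 -9.58000e+00  2.73000e-01 -1.16600e+00  3.80000e-02] [-2.977e+00  1.003e+00  2.000e-03] 5.633063840233855
```

Locked: the pull reads -9.6 N for another 0.4 mm. I'll ease down to neutral, open and retreat straight up.

Call:
{"api": "move_arm", "payload": {
  "motion": [
    [0,0,-0.7,0,0,0,10],
    [0,0,-1.5,0,0,0,10],
    [0,0,-1.5,0,0,0,10]
  ]
}}

```text
t: 19.73
ee_pos: [462.9, -138.4, 147.5]
orientation: [-2.977, 1.003, 0.002]
ft_force: [1.9, 3.4, 0.6]
width: 40.2
```

Call:
{"api": "move_arm", "payload": {
  "motion": [
    [0,0,0,0,0,0,45],
    [0,0,0,0,0,0,60],
    [0,0,0,0,0,0,75],
    [0,0,0,0,0,0,85],
    [0,0,0,0,0,0,85]
  ]
}}

```text
t: 20.15
ee_pos: [463.1, -138.8, 147.4]
orientation: [2.977, -1.003, -0.001]
ft_force: [-0.2, -0.2, 0.3]
width: 68.5
```

Call:
{"api": "move_arm", "payload": {
  "motion": [
    [0,0,0,0,0,0,85],
    [0,0,0,0,0,0,85],
    [0,0,0,0,0,0,85],
    [0,0,5,0,0,0,85],
    [0,0,15,0,0,0,85]
  ]
}}

```text
t: 20.57
ee_pos: [462.6, -138.5, 162.1]
orientation: [2.977, -1.003, -0.004]
ft_force: [0.2, -0.4, 0.1]
width: 85.2
```

Call:
{"api": "move_arm", "payload": {
  "motion": [
    [0,0,20,0,0,0,85],
    [0,0,45,0,0,0,85],
    [0,0,75,0,0,0,85],
    [0,0,105,0,0,0,85],
    [0,0,120,0,0,0,85]
  ]
}}

```text
t: 20.98
ee_pos: [464.6, -139.1, 286.9]
orientation: [-2.977, 1.003, -0.008]
ft_force: [0.2, 0.1, 1.0]
width: 84.9
```

Call:
{"api": "move_arm", "payload": {
  "motion": [
    [0,0,0,0,0,0,85],
    [0,0,0,0,0,0,85],
    [0,0,0,0,0,0,85]
  ]
}}

```text
t: 21.23
ee_pos: [462.7, -138.5, 281.8]
orientation: [2.977, -1.003, -0.002]
ft_force: [0.1, -0.4, -0.1]
width: 85.4
```

```bash
python3 q.py; python3 - <<'E'
from h import *
s=get_image("scene");b=get_image("side")
f=lambda i,r,c:cv2.resize(i["color"][r:r+160,c:c+130],None,fx=3,fy=3,interpolation=2)
cv2.imwrite("pics/end.png",np.hstack([f(b,190,260),f(s,100,240)])[:,:,::-1])
for i in(s,b):
  print([proj(i,(464.5,-139,z)) for z in(54,168,200)])
  for l in("handle_foot","handle_grip","tape_mid"):
    print(l,[(np.round(r["location"],1).tolist(),round(r["p"],2)) for r in mark_of(i,l)][:4])
E
```

```text
21.3833 [ 4.62507e+02 -1.38442e+02  2.81214e+02 -1.32000e-01  1.15000e-01
 -1.61000e-01 -7.20000e-02  1.17000e-01 -3.10000e-02] [ 2.977 -1.003 -0.004] -0.6499791250582446
[(np.float64(299.60627356664276), np.float64(213.18259131843033)), (np.float64(299.45425981228266), np.float64(172.49188212428612)), (np.float64(299.4080751219449), np.float64(160.1292652567136))]
handle_foot [([291.0, 501.4], 0.89), ([213.8, 298.3], 0.83), ([265.3, 439.2], 0.79)]
handle_grip [([249.3, 485.7], 0.87), ([223.1, 449.2], 0.86), ([267.0, 515.8], 0.72), ([301.7, 378.2], 0.54)]
tape_mid [([247.1, 338.6], 0.84)]
[(np.float64(325.8738971248052), np.float64(302.69453665308384)), (np.float64(326.8690214825866), np.float64(264.25881967788075)), (np.float64(327.17378725655277), np.float64(252.4875360787053))]
handle_foot [([302.0, 323.4], 0.86), ([261.5, 225.4], 0.78), ([246.2, 213.9], 0.67), ([232.1, 207.1], 0.56)]
handle_grip [([266.8, 327.3], 0.88), ([227.2, 217.0], 0.79), ([219.6, 210.6], 0.63), ([206.6, 205.0], 0.55)]
tape_mid [([270.8, 309.6], 0.63)]
```

View pics/end.png

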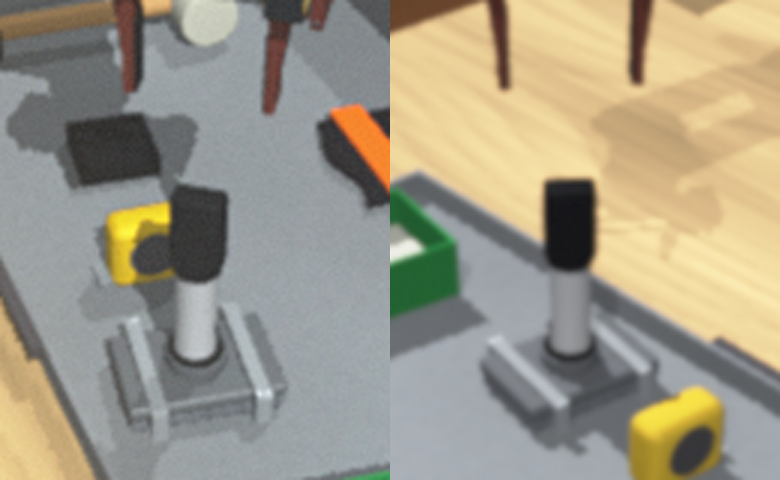

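The handle stands upright and seated on the washer, and the gripper is well clear. In the scene view the tape measure's mark is still at (338,247). Handing in.

```bash
python3 -c "
from workcell import *
print(close_job())"
```

```text
the job is handed in; nothing more can be done
None
```

I took the black handle from the block, slid it over the scrubber head's stub onto the washer, and turned it to about -0.65 rad, where it locked. I then let go and handed the job in at about 21 s.

**Lock:** turning met a stop near -0.7 rad. A gentle upward pull was held at about 10 N roughly 0.7 mm below the estimated washer height. I inferred the lock from these forces; the popped-out button is not visible in either fixed camera's view.

**Forces:** the highest I read was about 10 N, both pressing and pulling, well under the 3 kg limit.

**Last look:** in both fixed cameras the handle stands upright and seated on the washer, with the gripper clear above it. The tape measure's mark is within about 2 px in the scene view. In the side view it shifted about 5 px, where the handle now partly hides it. I did not measure the gauge, mallet or packer box at the end, but the arm never came near them.

**Disagreement:** the crop put the button at about -0.57 rad, while the stop suggested about -0.65. The difference is roughly the play of the button in its hole plus measuring error.

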